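# Switch the swivel chute to the red tray

## Robot

A 7-joint arm with a two-finger parallel gripper is mounted at the origin on a cart in front of the work surface, level with it; the furniture and walls round the work are solid. World frame = base frame: x ahead of the robot, y to its left, z up, the work surface at z = 0. Lengths are in m, angles in rad, forces in N, time in s.
With the tool pointing down it reaches from about 0.425 to 0.925 m from the base axis. Payload 6.8 kg.
Tool frame: the origin (TCP) lies midway between the tips of the shut fingers; the grasp point (between the pads) lies 19 mm behind it; z points along the fingers, y is the line along which they close (so a half turn about z gives the same grasp; the last joint's range is limited). The gripper opens to 85 mm and grips with 20 to 120 N. Pads are 22 mm wide; open, the fingers measure 114 mm over their backs; the gripper's body (76 mm by 85 mm) begins 54 mm behind the grasp point. The pads swing forward as they close: fully open they stand 13 mm farther back than shut.
Start: joints at [1.117, 0.477, 0.022, 1.555, -0.011, 1.109, -0.083], TCP at [0.229, -0.635, 0.231] pointing down, gripper open.
Joint ranges: [-2.96, 2.96], [-0.34, 2.1], [-1.41, 1.46], [0.24, 2.44], [-1.37, 4.51], [0.17, 1.92], [-2.96, 2.96]. Speed limits (rad/s): [2.39, 2.39, 3.14, 3.14, 3.14, 3.14, 3.14].

## Interface

Orientations are given as [roll, pitch, yaw] about the fixed x, y, z axes, in that order (R = Rz(yaw) Ry(pitch) Rx(roll)).
In Python, from rig import sense, snapshot, camera_params, manip, find_in, outline_of gives the robot as it stands.
- The arm moves only by the tool step_hand, called after "Emit:" by a JSON object that holds its "api" and its "payload", one argument or row to a line. Schema: {"type":"object","properties":{"offsets":{"type":"string"},"force":{"type":"number"},"only":{"type":"string"},"quiet":{"type":"boolean"},"lines":{"type":"string"}},"required":["offsets"],"additionalProperties":false}. offsets is a string of 1 to 20 rows, parted by semicolons, with the numbers parted by spaces; each row has 7 numbers: dx, dy, dz in a scale on which 1.0 is 0.75 m, then a rotation vector rx, ry, rz in shares of 4 rad (1.0 is 4 rad), then the finger opening in m; each row is the pose to reach, as a shift and turn from the pose commanded when the call began, along the tool's axes at that moment; what a row does not reach only later rows make up. A row lasts 1/12 s, in which the tool goes at most 0.0417 m and 0.125 rad, less where a joint would pass 70% of its speed; a pose out of reach is approached as far as the arm can. The fingers move at their own pace and stop on an object; force is the grip in N (left out, the last holds). Time passes only in rows, so rows that do not move let the fingers close. The tool returns the time, the measured TCP pose, the force, the opening and the grip force at its end. only (a regular expression) keeps the lines of the reply that match it, lines (a string "A,B") keeps lines A to B, and quiet returns only ok. Shift and turn numbers lie between -1 and 1, and a call with a number outside is refused. Input that does not fit is refused with a message, and nothing moves.
- sense(): the state, without advancing time (a new reading comes with each control period).
- snapshot(name): name is "side" or "top" or "wrist"; returns (picture, depth): 400x640x3 uint8, red, green, blue; 400x640 float32, m along the optical axis (not along the pixel's ray), 0 where there is no reading.
- camera_params(name): a dict with "fx", "fy", "cx", "cy" (pixels), "D" ([k1, k2, p1, p2, k3] as OpenCV has them; the pictures are not rectified), "world_from_camera" (4x4, takes a point from camera to world coordinates); the wrist camera has in their place "hand_eye" (4x4, takes a point from camera to tool coordinates, whose origin is the TCP and whose axes are the flange's). Camera axes: x right, y up, looking along -z (the intrinsics and any distortion apply to the point x, -y, -z); pixel columns grow to the right and rows downward; lengths in m; the calibration is good to about 2 mm. A picture is of the moment at which its call begins: read the wrist's pose just before it. camera_params takes no time and is no camera call.
- manip.job_done(): hands the job in; it is judged then, once.
Trained networks look in the newest picture that a camera, given by its name, has taken for a name from the list of things; names that differ only in an ending like _2 or _b are one class to them, and where a whole thing is asked for, a point or a joint stands for the part that bears it (a point fixed in the world has none). Each returns a list of dicts, best first, with "confidence" (0 to 1); they miss things now and then, are a little off and sometimes report something else, mostly with a low value. They report only what shows in the picture. A call takes as long as a camera call. They do not tell look-alikes from the thing itself.
- find_in(camera, label): "bbox" ([left, top, right, bottom] in pixels, round what is visible of it).
- outline_of(camera, label): "pixels" (400x640 bool, what is visible of it) and "bbox" ([left, top, right, bottom] in pixels, round what is visible of it).
The state is a dict: "time": time; "q": joint angles; "joint_velocities": joint speeds; "tau": joint torques, N m; "tcp_pos": TCP position; "eef_rot": TCP orientation; "ft_force": force on the tool from outside, world axes, zero at the start; "ft_torque": the same for the moment, N m; "opening": finger opening in m; "gripper_force": force on a finger pad.
Only numpy, scipy, OpenCV 4.12 (cv2) and the standard library are available. Lean on these libraries where they do the work, as an engineer would, in place of code of your own. Each camera call takes 0.05 s, during which the arm holds its last target. There are 200 camera calls.

## Task

Switch the parts dispenser's swivel chute over to the red tray standing beside it: pull up the sprung plunger by its black knob, swing the head round until the mouth of the chute is over the red tray, and let the plunger drop fully home in the index hole there. Leave the trays, bin and cup standing where they are, and let go of the knob.

Things in the scene. Friction and masses are not known exactly. Their poses are not given: they have to be found in the camera images.
- dispenser: Fixed stand of the parts dispenser, on the table: round grey pedestal, foot 136 mm across, carrying a light metal index ring 156 mm across, the ring's top 75 mm above the table. Origin: on the vertical swivel axis, at table height; z up; its own -x is the parked direction of the chute.
- index_ring (a point): Centre of the index ring, on the swivel axis at 75 mm height. The ring has five index holes 62 mm from the axis; they hold the head at angles 0, +-50 and +-100 degrees (0, +-0.873, +-1.745 rad). Each is 15 mm wide along the turning direction; the plunger's round-nosed pin is 10 mm thick.
- chute_head (a joint): Angle of the swivelling blue head with the steel funnel (72 mm across, rim 116 mm above the table) and chute, rad, positive anticlockwise from above, stops at +-2.0. Near 0 (parked: every start) the chute points along the stand's -x and the knob is on the far side, along its +x. With the plunger up it turns easily (under 2 N at the knob) and stays where it is left.
- plunger (a joint): Lift of the sprung plunger, m: 0 = home in a hole, 0.012 = tip on top of the ring, 0.022 = top stop. The spring pulls down, about 4 N at home, 7 N at the top. Lifted more than 12 mm the head can turn; let go within about 2 mm of a hole it drops home, elsewhere it rides on the ring and drops in once the head is pushed on to a hole.
- knob_grip (a point): Middle of the plunger's knob: upright black ribbed cylinder, green spot on top, 34 mm across, 35 mm high, spinning freely on the plunger (the gripper need not turn with the head). 62 mm from the swivel axis, on the side away from the chute, 144 mm above the table at home. Under the knob (124 mm) is a boss, top at 111 mm; the funnel's rim comes within 26 mm of the knob's axis.
- chute_mouth (a point): Centre of the chute's outer end (yellow lip), a steel trough 40 mm wide sloping down from the funnel; 145 mm from the swivel axis, 90 mm above the table.
- tray_red: The red open tray beside the dispenser (not the one behind the conveyor), 70 x 100 x 34 mm, loose, the chute's target. Origin: centre of its underside. It stands about 155 mm from the swivel axis near one of the four holes' chute directions (+-50 or +-100 degrees from parked).
- tray_grey: Grey open tray, 85 x 120 x 36 mm, loose, at another of the four places; origin at the centre of its underside. Leave it.
- bin_blue: Blue open bin, 80 x 95 x 40 mm, loose, at another of the four places; origin at the centre of its underside. Leave it.
- cup_white: White open cup, 54 mm across, 70 mm high, loose, at another of the four places; origin at the centre of its underside. Leave it.
Mind the look-alikes: they are no part of the job. What is shaped like the cup_white but brown or pink is not meant.

How it is judged:
On the way:
1. the plunger is pulled up clear of the index ring (value of joint plunger above 0.0115 m), for 0.1 s.
At the end, for the whole second after the job is handed in: The chute's mouth is over the red tray (within 45 mm of its centre, seen from above), the plunger is home in the hole there (within 3 mm of fully down), the head is at rest, and the trays, bin and cup stand upright within 25 mm of where they were (horizontal distance between chute_mouth and tray_red below 0.045 m and value of joint plunger below 0.003 m and velocity of joint chute_head between -0.05 and 0.05 rad/s and angle between each of tray_red, tray_grey, bin_blue, cup_white's own z axis and vertical below 0.15 rad and distance of each of tray_red, tray_grey, bin_blue, cup_white from where it was at the start of the episode below 0.025 m); the robot touches nothing.
It fails at once if the red tray is pushed more than 25 mm or tipped over (distance of tray_red from where it was at the start of the episode above 0.025 m or angle between tray_red's own z axis and vertical above 0.5 rad).
It fails at once if the grey tray is pushed more than 25 mm or tipped over (distance of tray_grey from where it was at the start of the episode above 0.025 m or angle between tray_grey's own z axis and vertical above 0.5 rad).
It fails at once if the blue bin is pushed more than 25 mm or tipped over (distance of bin_blue from where it was at the start of the episode above 0.025 m or angle between bin_blue's own z axis and vertical above 0.5 rad).
It fails at once if the white cup is pushed more than 25 mm or tipped over (distance of cup_white from where it was at the start of the episode above 0.025 m or angle between cup_white's own z axis and vertical above 0.5 rad).
It also fails if it takes over 35 s, if anything falls off the work surface, if the arm or the gripper's body presses on something with over 40 N, if the wrist force passes 120 N, or if a joint passes its speed limit or range.

## Working session

There is one attempt and no reset: what is moved stays moved. The work goes in short steps, Python scripts to look and compute and a tool call to move; the robot and the scene stay as the last step left them, time stands still between calls to the robot, and variables do not carry over. Pictures are saved under pics/ and viewed, at most 10 in all, crops included, and the job is handed in when it is done.

```bash
mkdir -p pics; cat > h.py <<'E'
import numpy as np, cv2
from rig import sense, snapshot, camera_params, find_in, outline_of
from scipy.spatial.transform import Rotation as R
def W(cam, s=None):
    p=camera_params(cam)
    if cam!='wrist': return p, np.array(p['world_from_camera'])
    T=np.eye(4); T[:3,:3]=R.from_euler('xyz',s['eef_rot']).as_matrix(); T[:3,3]=s['tcp_pos']
    return p, T@np.array(p['hand_eye'])
def rays(p,T,uv):
    K=np.array([[p['fx'],0,p['cx']],[0,p['fy'],p['cy']],[0,0,1]])
    n=cv2.undistortPoints(np.array(uv,float).reshape(-1,1,2),K,np.array(p['D'])).reshape(-1,2)
    d=np.c_[n[:,0],-n[:,1],-np.ones(len(n))]
    return T[:3,3], d@T[:3,:3].T   # scaled so depth t = along axis
def at_z(p,T,uv,z):
    o,d=rays(p,T,uv); return o+d*((z-o[2])/d[:,2])[:,None]
def at_depth(p,T,uv,dep):
    o,d=rays(p,T,uv); return o+d*np.array(dep)[:,None]
E
python3 - <<'E'
from h import *
s=sense(); print(s)
for c in ('top','side'):
    im,d=snapshot(c); cv2.imwrite(f'pics/{c}0.png',im[:,:,::-1]); np.save(c+'0.npy',d)
    p,T=W(c); print(c,np.round(T,3).tolist())
    for l in ('knob_grip','chute_mouth','dispenser','tray_red','tray_grey','bin_blue','cup_white'):
        for r in outline_of(c,l)[:3]:
            m=r['pixels']&(d>0); v,u=np.nonzero(m)
            if len(u)==0: continue
            P=at_depth(p,T,np.c_[u,v],d[v,u])
            print(l,round(r['confidence'],2),np.round(r['bbox']),'med',np.round(np.median(P,0),3),'lo',np.round(np.percentile(P,2,0),3),'hi',np.round(np.percentile(P,98,0),3))
E
```

```text
{'time': 0.0, 'q': array([ 1.11689656,  0.47782269,  0.02233105,  1.55648064, -0.01148573,
        1.1092595 , -0.08312365]), 'joint_velocities': array([ 2.67014474e-03, -1.34847844e-03,  7.49031259e-04, -7.09630106e-04,
       -1.69095440e-05,  7.71170118e-04, -1.02825877e-03]), 'tau': array([-4.41668290e-04, -5.96456659e+01,  1.60784461e+00, -2.81203544e+01,
        1.24589272e-02,  9.37049626e-03,  2.38308394e-05]), 'tcp_pos': array([ 0.22857503, -0.63448676,  0.23029807]), 'eef_rot': array([-3.13975647e+00,  1.46663088e-04,  3.45811624e-01]), 'ft_force': array([ 0.23664979, -0.60670316, -0.79607103]), 'ft_torque': array([ 0.00795234, -0.01784778, -0.014077  ]), 'gripper_force': 0.0, 'opening': 0.0855706989893599}
top [[-0.006, 0.985, -0.173, 0.353], [-1.0, -0.006, 0.001, 0.182], [0.0, 0.173, 0.985, 1.445], [0.0, 0.0, 0.0, 1.0]]
chute_mouth 0.76 [262. 202. 288. 272.] med [0.465 0.345 0.1  ] lo [0.343 0.31  0.071] hi [0.557 0.375 0.16 ]
dispenser 0.7 [253. 202. 296. 272.] med [0.471 0.343 0.086] lo [0.346 0.275 0.069] hi [0.551 0.413 0.159]
dispenser 0.37 [311. 213. 326. 234.] med 
[... 1354 characters left out ...]
83  0.443 -0.004] hi [0.56  0.543 0.034]
tray_grey 0.93 [320. 262. 366. 304.] med [0.379 0.227 0.002] lo [ 0.332  0.171 -0.004] hi [0.418 0.289 0.037]
bin_blue 0.56 [247. 291. 284. 329.] med [0.391 0.474 0.005] lo [ 0.344  0.425 -0.001] hi [0.427 0.519 0.042]
bin_blue 0.21 [277. 226. 288. 240.] med [0.541 0.344 0.156] lo [0.529 0.325 0.087] hi [0.597 0.359 0.162]
cup_white 0.9 [328. 228. 349. 251.] med [0.512 0.186 0.037] lo [ 0.477  0.164 -0.002] hi [0.528 0.213 0.071]
cup_white 0.85 [190. 273. 215. 299.] med [0.532 0.613 0.033] lo [ 0.496  0.586 -0.002] hi [0.547 0.637 0.072]
cup_white 0.73 [429. 145. 446. 165.] med [ 0.665 -0.27   0.047] lo [ 0.565 -0.317 -0.002] hi [ 0.723 -0.162  0.189]
```

```bash
python3 - <<'E'
import cv2, numpy as np
a=cv2.imread('pics/top0.png');b=cv2.imread('pics/side0.png')
A=cv2.resize(a[150:300,170:370],(800,600),interpolation=cv2.INTER_CUBIC)
B=cv2.resize(b[200:350,180:380],(800,600),interpolation=cv2.INTER_CUBIC)
cv2.imwrite('pics/tc.png',A);cv2.imwrite('pics/sc.png',B)
cv2.imwrite('pics/full.png',np.vstack([cv2.resize(a,(480,300)),cv2.resize(b,(480,300))]))
from h import *
from scipy.optimize import least_squares
# knob green spot & ring circle fit
for c in('top','side'):
    im=cv2.imread(f'pics/{c}0.png');d=np.load(c+'0.npy');p,T=W(c)
    v,u=np.mgrid[190:320,230:340];v=v.ravel();u=u.ravel();k=d[v,u]>0;u=u[k];v=v[k]
    P=at_depth(p,T,np.c_[u,v],d[v,u]);bgr=im[v,u].astype(int)
    near=np.hypot(P[:,0]-.48,P[:,1]-.345)<.17
    g=near&(bgr[:,1]>bgr[:,0]+40)&(bgr[:,1]>bgr[:,2]+40)
    print(c,'green',g.sum(),P[g].mean(0) if g.any() else '', np.c_[u,v][g].mean(0) if g.any() else '')
    if g.any(): print(at_z(p,T,[np.c_[u,v][g].mean(0)],.1615))
    y=near&(bgr[:,0]<100)&(bgr[:,1]>130)&(bgr[:,2]>150)
    print('yellow',y.sum(),P[y].mean(0) if y.any() else '',np.c_[u,v][y].mean(0) if y.any() else '')
    r=near&(abs(P[:,2]-.075)<.006)&(np.hypot(P[:,0]-.48,P[:,1]-.345)<.1)
    Q=P[r]; 
    for z in(.1535,.158):
        k=near&(abs(P[:,2]-.116)<.004);
    print('ring n',r.sum(),'ext',Q[:,:2].min(0),Q[:,:2].max(0))
    k=near&(P[:,2]>.15);print('knobtop',k.sum(),P[k].mean(0),P[k].min(0),P[k].max(0))
E
```

```text
top green 33 [0.54580165 0.3416533  0.1592174 ] [272.42424242 207.42424242]
[[0.54545502 0.34137202 0.1615    ]]
yellow 251 [ 4.58893934e-01  2.79845878e-01 -3.95003950e-04] [293.9123506  237.03187251]
ring n 813 ext [0.40788654 0.26759195] [0.55625001 0.42063477]
knobtop 82 [0.54435558 0.34171653 0.1581027 ] [0.52714532 0.32650139 0.15005264] [0.56227119 0.35717809 0.1644068 ]
side green 47 [0.54573532 0.34283373 0.15905417] [282.57446809 228.95744681]
[[0.54451881 0.34305064 0.1615    ]]
yellow 77 [ 4.31278542e-01  3.01038470e-01 -1.56634602e-04] [313.72727273 278.51948052]
ring n 1137 ext [0.40870055 0.26799277] [0.55902618 0.42226448]
knobtop 109 [0.5436072  0.34317821 0.15780161] [0.52847204 0.32609922 0.15046395] [0.56209952 0.3602664  0.16302919]
```

View pics/tc.png

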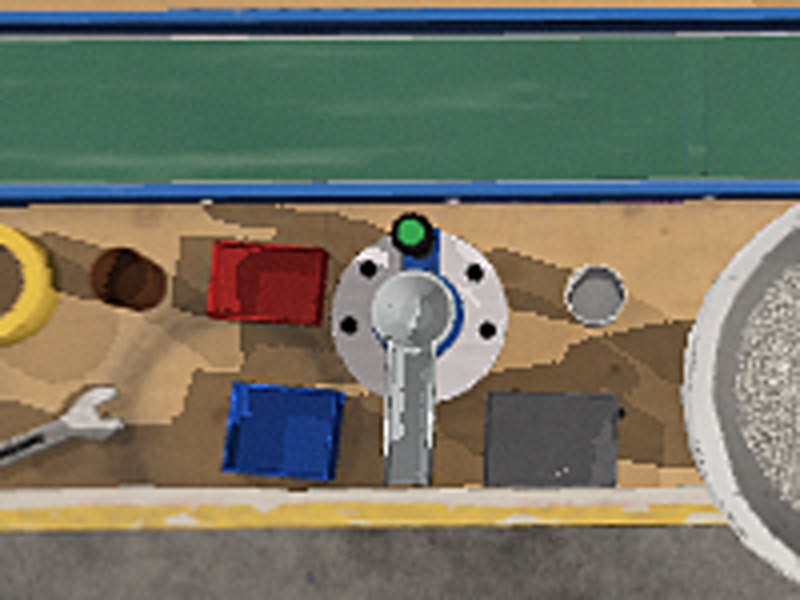

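View pics/full.png

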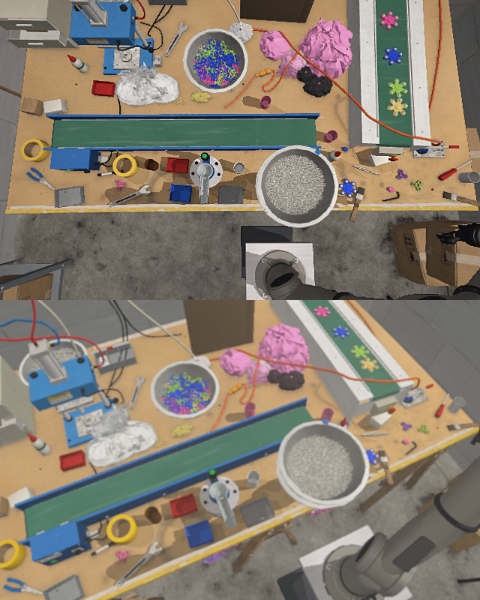

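View pics/sc.png

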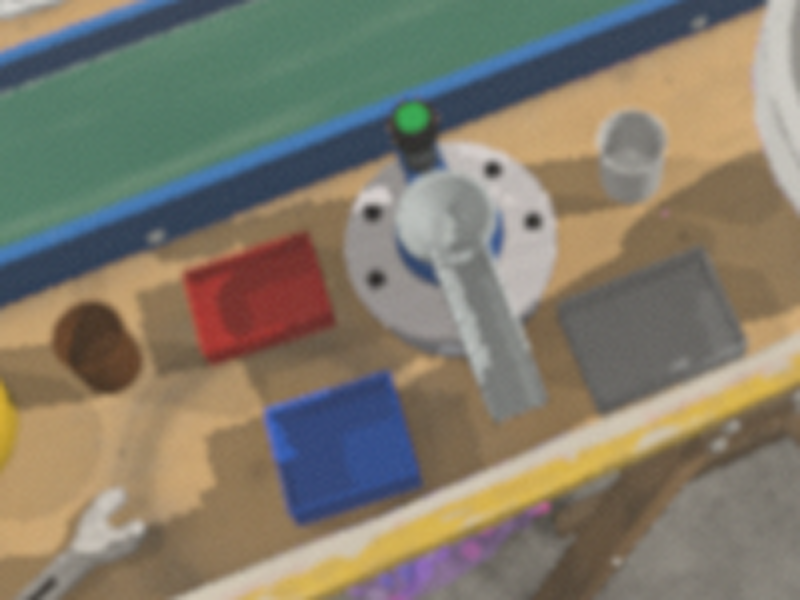

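The red tray beside the dispenser is at top-view pixel (235, 221) in the raw picture and (267, 283) in the crop. The other red tray, behind the conveyor at about (137, 117), is a look-alike. The near one stands at the −100° chute direction, with the blue bin at −50°, the grey tray at +50° and the white cup at +100°. The enlarged crop confirms this. The knob's green spot is at crop pixel (411, 232).

```bash
python3 - <<'E'
from h import *
d=np.load('top0.npy');p,T=W('top')
v,u=np.nonzero(d>0);P=at_depth(p,T,np.c_[u,v],d[v,u])
for y in np.arange(-.7,.6,.1):
    r=[]
    for x in np.arange(.2,.8,.1):
        k=(abs(P[:,0]-x-.05)<.05)&(abs(P[:,1]-y-.05)<.05); r.append(round(float(np.percentile(P[k,2],99.5)),2) if k.any() else None)
    print(round(y,1),r)
print(np.round(camera_params('wrist')['hand_eye'],3).tolist(), camera_params('wrist')['fx'])
# triangulate green spot
o1,d1=rays(*W('top'),[[272.42,207.42]]);o2,d2=rays(*W('side'),[[282.57,228.96]])
A=np.c_[d1[0],-d2[0]];t=np.linalg.lstsq(A,o2-o1,rcond=None)[0];print(o1+d1[0]*t[0],o2+d2[0]*t[1])
E
```

```text
-0.7 [0.44, 0.01, 0.01, 0.17, 0.19, 0.18, 0.18]
-0.6 [0.44, 0.01, 0.01, 0.17, 0.19, 0.18, 0.18]
-0.5 [-0.0, 0.01, 0.01, 0.17, 0.19, 0.18, 0.18]
-0.4 [0.02, 0.02, 0.02, 0.17, 0.17, 0.19, 0.18]
-0.3 [-0.0, 0.18, 0.18, 0.18, 0.07, 0.04, 0.16]
-0.2 [0.17, 0.17, 0.17, 0.19, 0.07, 0.1, 0.06]
-0.1 [0.17, 0.11, 0.13, 0.19, 0.07, 0.1, 0.01]
-0.0 [0.17, 0.18, 0.18, 0.19, 0.07, 0.1, 0.07]
0.1 [-0.01, 0.17, 0.18, 0.1, 0.08, 0.1, 0.01]
0.2 [-0.0, 0.04, 0.08, 0.1, 0.07, 0.1, 0.1]
0.3 [0.0, 0.12, 0.12, 0.16, 0.07, 0.1, 0.1]
0.4 [0.0, 0.04, 0.08, 0.1, 0.07, 0.1, 0.03]
0.5 [-0.75, 0.04, 0.04, 0.1, 0.07, 0.1, 0.08]
[[-0.0, 0.961, 0.276, 0.071], [1.0, -0.0, 0.001, 0.001], [0.001, 0.276, -0.961, -0.142], [0.0, 0.0, 0.0, 1.0]] 349.6699308962592
[0.54612952 0.3419334  0.15710482] [0.54660112 0.34270294 0.15727142]
```

Units first: shifts go in shares of 0.75 m and turns go in shares of 4 rad. So 0.3685 m / 0.75 = 0.4913, 0.335 m / 0.75 = 0.4467.

Emit:
{"api": "step_hand", "payload": {
  "offsets": "0.0447 -0.0271 -0.0133 0 0 0 0.085;0.0893 -0.0541 -0.0267 0 0 0 0.085;0.1333 -0.0813 -0.04 0 0 0 0.085;0.1787 -0.108 -0.0533 0 0 0 0.085;0.2233 -0.1353 -0.0667 0 0 0 0.085;0.268 -0.1627 -0.08 0 0 0 0.085;0.3127 -0.1893 -0.0933 0 0 0 0.085;0.3573 -0.216 -0.1067 0 0 0 0.085;0.402 -0.244 -0.12 0 0 0 0.085;0.4467 -0.2707 -0.1333 0 0 0 0.085;0.4913 -0.2977 -0.1333 0 0 0 0.085"
}}

```text
time: 1.72
tcp_pos: [0.5016, -0.2989, 0.334]
eef_rot: [3.138, -0.003, 0.346]
ft_force: [-0.0, -1.1, -0.1]
opening: 0.0852
gripper_force: 0.0
```

Converted, -0.5825 m / 0.75 = -0.7767, 0.07 m / 0.75 = 0.0933, 1.246 rad / 4 = 0.3115.

Emit:
{"api": "step_hand", "payload": {
  "offsets": "0.02 -0.048 0 0 0 0.02 0.085;0.04 -0.0973 0 0 0 0.04 0.085;0.06 -0.1453 0 0 0 0.06 0.085;0.08 -0.1947 0 0 0 0.08 0.085;0.1013 -0.2427 0 0 0 0.1 0.085;0.1213 -0.2907 0 0 0 0.12 0.085;0.1413 -0.34 0 0 0 0.14 0.085;0.1613 -0.388 0 0 0 0.16 0.085;0.1813 -0.4373 0 0 0 0.18 0.085;0.2013 -0.4853 0 0 0 0.2 0.085;0.2213 -0.5333 0.0133 0 0 0.22 0.085;0.2413 -0.5827 0.0267 0 0 0.24 0.085;0.2613 -0.6307 0.04 0 0 0.26 0.085;0.2813 -0.68 0.0533 0 0 0.28 0.085;0.3027 -0.728 0.0667 0 0 0.3 0.085;0.3227 -0.7767 0.08 0 0 0.3115 0.085;0.3227 -0.7767 0.0933 0 0 0.3115 0.085;0.3227 -0.7767 0.0933 0 0 0.3115 0.085;0.3227 -0.7767 0.0933 0 0 0.3115 0.085"
}}

```text
time: 3.3
tcp_pos: [0.5308, 0.3251, 0.2618]
eef_rot: [3.141, -0.0, -0.903]
ft_force: [1.2, -0.8, -2.0]
opening: 0.0851
gripper_force: 0.0
```

```bash
python3 - <<'E'
from h import *
s=sense(); im,d=snapshot('wrist'); p,T=W('wrist',s); print(s['time'],s['tcp_pos'],s['eef_rot'])
cv2.imwrite('pics/w1.png',im[:,:,::-1]); np.save('w1.npy',d)
h=cv2.cvtColor(im,cv2.COLOR_RGB2HSV)
v,u=np.mgrid[0:400,0:640];v=v.ravel();u=u.ravel();k=d[v,u]>0;u=u[k];v=v[k]
P=at_depth(p,T,np.c_[u,v],d[v,u]);hh=h[v,u].astype(int)
g=(abs(hh[:,0]-65)<20)&(hh[:,1]>120)&(hh[:,2]>80)&(P[:,2]>.14)&(P[:,2]<.18)
print('green',g.sum(),P[g].mean(0),np.c_[u,v][g].mean(0))
if g.any(): print(at_z(p,T,[np.c_[u,v][g].mean(0)],.1615))
# dark holes near ring plane
c0=np.array([.483,.3445])
Q=at_z(p,T,np.c_[u,v],.075)
gray=im.max(2)
m=np.zeros((400,640),np.uint8); rr=np.hypot(*(Q[:,:2]-c0).T)
sel=(rr>.05)&(rr<.076)&(gray[v,u]<80); m[v[sel],u[sel]]=255
n,l,st,ce=cv2.connectedComponentsWithStats(m)
for i in range(1,n):
    if st[i,4]>25: print(st[i],ce[i],at_z(p,T,[ce[i]],.075)[0])
# funnel rim fit
k=(abs(P[:,2]-.116)<.003)&(np.hypot(*(P[:,:2]-c0).T)<.045)&(np.hypot(*(P[:,:2]-c0).T)>.025)
print('rim',k.sum(),P[k].min(0),P[k].max(0))
for l in('tray_red','chute_mouth','knob_grip'):
    for r in outline_of('wrist',l)[:2]:
        vv,uu=np.nonzero(r['pixels']&(d>0)); X=at_depth(p,T,np.c_[uu,vv],d[vv,uu]); print(l,r['confidence'],r['bbox'],np.percentile(X,2,0).round(3),np.percentile(X,98,0).round(3))
E
```

```text
3.3 [0.53084756 0.32507597 0.26181734] [ 3.14053723e+00 -4.16598656e-04 -9.03111447e-01]
green 699 [0.54678438 0.34123693 0.16009518] [284.3018598  204.80829757]
[[0.54696899 0.34079638 0.1615    ]]
[335 150  15  15 174] [341.86781609 156.71264368] [0.52268317 0.29444417 0.075     ]
[265 169  40  67 947] [284.11087645 195.90707497] [0.5425311  0.35908807 0.075     ]
[383 173  15  15 169] [390.26035503 180.1183432 ] [0.47156024 0.28301755 0.075     ]
[302 261  14  13 145] [308.30344828 267.30344828] [0.47667626 0.40510589 0.075     ]
rim 1671 [0.44202989 0.30778533 0.11300151] [0.52085649 0.37980433 0.11895938]
tray_red 0.74 [210.7, 224.9, 281.9, 325.7] [0.486 0.439 0.001] [0.554 0.539 0.034]
chute_mouth 0.96 [264.6, 160.8, 425.4, 321.6] [0.383 0.31  0.086] [0.561 0.373 0.16 ]
knob_grip 0.93 [260.6, 172.6, 307.9, 224.6] [0.532 0.325 0.135] [0.563 0.356 0.161]
```

View pics/w1.png

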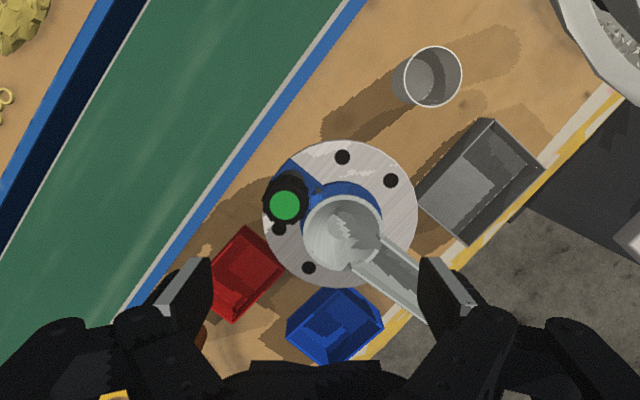

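The wrist view shows the green spot at (284, 205), the index holes at (342, 157), (390, 180) and (308, 267), and the red tray at (245, 273). The hole geometry puts the axis at (0.485, 0.344), the knob at (0.547, 0.341) and the target knob position at (0.472, 0.283).

```bash
python3 - <<'E'
from h import *
s=sense(); print(s['time'],s['tcp_pos'],s['eef_rot'],s['joint_velocities'].round(3))
dw=np.array([.5468,.341,.20])-s['tcp_pos']; M=R.from_euler('xyz',s['eef_rot']).as_matrix(); print(M.T@dw)
E
```

```text
3.5 [0.52839993 0.32934483 0.26101447] [ 3.13878550e+00  4.16142601e-04 -8.92781269e-01] [ 0.095 -0.025 -0.016  0.011  0.017  0.003  0.   ]
[ 0.00248953 -0.02181221  0.06095245]
```

Converted, 0.06 m / 0.75 = 0.08, 0.04 m / 0.75 = 0.0533.

Emit:
{"api": "step_hand", "payload": {
  "offsets": "0.0013 -0.0133 0.0267 0 0 0 0.085;0.0027 -0.0267 0.0533 0 0 0 0.085;0.0027 -0.0267 0.08 0 0 0 0.085;0.0027 -0.0267 0.08 0 0 0 0.085;0.0027 -0.0267 0.08 0 0 0 0.085;0.0027 -0.0267 0.08 0 0 0 0.085;0.0027 -0.0267 0.08 0 0 0 0.085;0.0027 -0.0267 0.08 0 0 0 0.085"
}}

```text
time: 4.17
tcp_pos: [0.5475, 0.3375, 0.2032]
eef_rot: [-3.141, 0.002, -0.899]
ft_force: [-0.2, 0.2, 1.4]
opening: 0.0848
gripper_force: 0.0
```

```bash
python3 - <<'E'
from h import *
s=sense(); im,d=snapshot('wrist'); p,T=W('wrist',s); print(s['time'],s['tcp_pos'],s['eef_rot'],abs(s['joint_velocities']).max())
h=cv2.cvtColor(im,cv2.COLOR_RGB2HSV)
m=cv2.inRange(h,(45,120,80),(85,255,255)); n,l,st,ce=cv2.connectedComponentsWithStats(m)
for i in range(1,n):
    if st[i,4]>100:
        q=at_z(p,T,[ce[i]],.1605)[0]
        if abs(q[0]-.547)<.03 and abs(q[1]-.341)<.03: print(st[i],ce[i],q)
M=R.from_euler('xyz',s['eef_rot']).as_matrix()
print(M.T@(np.array([.5468,.341,.126])-s['tcp_pos']))
E
```

```text
4.1667 [0.5475274  0.33745806 0.2031726 ] [-3.14083366e+00  1.56393627e-03 -8.98852915e-01] 0.00879630538446459
[ 293  217   39   37 1129] [312.27989371 235.17714792] [0.54705242 0.34092747 0.1605    ]
[-0.00310408 -0.00157704  0.07717877]
```

Converted, 0.077 m / 0.75 = 0.1027, -0.003 m / 0.75 = -0.004.

Emit:
{"api": "step_hand", "payload": {
  "offsets": "-0.004 -0.0021 0.0267 0 0 0 0.085;-0.004 -0.0021 0.0533 0 0 0 0.085;-0.004 -0.0021 0.0733 0 0 0 0.085;-0.004 -0.0021 0.0893 0 0 0 0.085;-0.004 -0.0021 0.1027 0 0 0 0.085;-0.004 -0.0021 0.1027 0 0 0 0.085;-0.004 -0.0021 0.1027 0 0 0 0.085",
  "force": 50
}}

```text
time: 4.8
tcp_pos: [0.546, 0.3408, 0.1246]
eef_rot: [3.14, 0.001, -0.898]
ft_force: [1.2, -0.7, 0.4]
opening: 0.0849
gripper_force: 0.0
```

Emit:
{"api": "step_hand", "payload": {
  "offsets": "0 0 0 0 0 0 0.02;0 0 0 0 0 0 0.02;0 0 0 0 0 0 0.02;0 0 0 0 0 0 0.02;0 0 0 0 0 0 0.02;0 0 0 0 0 0 0.02;0 0 0 0 0 0 0.02;0 0 0 0 0 0 0.02",
  "force": 50
}}

```text
time: 5.47
tcp_pos: [0.5464, 0.3411, 0.1253]
eef_rot: [3.141, 0.001, -0.898]
ft_force: [0.6, -0.2, 5.2]
opening: 0.0326
gripper_force: 49.7
```

Converted, -0.017 m / 0.75 = -0.0227, -0.012 m / 0.75 = -0.016.

Emit:
{"api": "step_hand", "payload": {
  "offsets": "0 0 -0.008 0 0 0 0.02;0 0 -0.016 0 0 0 0.02;0 0 -0.0227 0 0 0 0.02;0 0 -0.0227 0 0 0 0.02;0 0 -0.0227 0 0 0 0.02",
  "force": 50
}}

```text
time: 5.88
tcp_pos: [0.5461, 0.3406, 0.1414]
eef_rot: [3.14, 0.001, -0.898]
ft_force: [4.1, -0.0, -7.0]
opening: 0.0324
gripper_force: 50.3
```

```bash
python3 - <<'E'
from h import *
s=sense(); M=R.from_euler('xyz',s['eef_rot']).as_matrix(); c=np.array([.4849,.3436])
k0=s['tcp_pos']
for a in range(0,101,10):
    t=np.deg2rad(-2.4-a); q=np.r_[c+.062*np.array([np.cos(t),np.sin(t)]),0]
    if a==0:q0=q
    print(a,(M.T@(q-q0)).round(4))
E
```

```text
0 [0. 0. 0.]
10 [0.0075 0.0078 0.    ]
20 [0.0136 0.0167 0.    ]
30 [0.018  0.0266 0.    ]
40 [0.0206 0.0371 0.    ]
50 [0.0214 0.0478 0.0001]
60 [0.0203 0.0586 0.0001]
70 [0.0173 0.069  0.0001]
80 [0.0126 0.0787 0.0001]
90 [0.0062 0.0875 0.0001]
100 [-0.0015  0.095   0.0002]
```

Converted, 0.095 m / 0.75 = 0.1267, 0.0915 m / 0.75 = 0.122.

Emit:
{"api": "step_hand", "payload": {
  "offsets": "0.0051 0.0051 0 0 0 0 0.02;0.01 0.0104 0 0 0 0 0.02;0.0181 0.0223 0 0 0 0 0.02;0.024 0.0355 0 0 0 0 0.02;0.0275 0.0495 0 0 0 0 0.02;0.0285 0.0637 0 0 0 0 0.02;0.0271 0.0781 0 0 0 0 0.02;0.0231 0.092 0 0 0 0 0.02;0.0168 0.1049 0 0 0 0 0.02;0.0083 0.1167 0 0 0 0 0.02;0.0033 0.122 0 0 0 0 0.02;-0.002 0.1267 0 0 0 0 0.02;-0.002 0.1267 0 0 0 0 0.02;-0.002 0.1267 0 0 0 0 0.02;-0.002 0.1267 0 0 0 0 0.02;-0.002 0.1267 0 0 0 0 0.02"
}}

```text
time: 7.22
tcp_pos: [0.4706, 0.2828, 0.1415]
eef_rot: [3.139, 0.001, -0.898]
ft_force: [-0.7, 1.3, -7.1]
opening: 0.0327
gripper_force: 50.5
```

```bash
python3 - <<'E'
from h import *
s=sense(); print(s['tcp_pos'],s['opening'],s['ft_force'],s['joint_velocities'].round(3))
M=R.from_euler('xyz',s['eef_rot']).as_matrix(); print(M.T@(np.array([.4716,.283,s['tcp_pos'][2]])-s['tcp_pos']))
E
```

```text
[0.47058986 0.28280198 0.14148428] 0.03268772193126396 [-0.74914457  1.34832591 -7.08325372] [ 0.001 -0.001 -0.001 -0.002 -0.    -0.004 -0.001]
[ 4.74431569e-04 -9.13512093e-04 -3.02586249e-06]
```

Converted, 0.0165 m / 0.75 = 0.022, 0.015 m / 0.75 = 0.02.

Emit:
{"api": "step_hand", "payload": {
  "offsets": "0.0007 -0.0012 0.0053 0 0 0 0.02;0.0007 -0.0012 0.0107 0 0 0 0.02;0.0007 -0.0012 0.016 0 0 0 0.02;0.0007 -0.0012 0.02 0 0 0 0.02;0.0007 -0.0012 0.022 0 0 0 0.02;0.0007 -0.0012 0.022 0 0 0 0.02;0.0007 -0.0012 0.022 0 0 0 0.02"
}}

```text
time: 7.8
tcp_pos: [0.4723, 0.2827, 0.1254]
eef_rot: [3.14, 0.001, -0.899]
ft_force: [0.2, -2.9, -2.1]
opening: 0.0326
gripper_force: 50.9
```

Converted, -0.13 m / 0.75 = -0.1733, -0.1 m / 0.75 = -0.1333.

Emit:
{"api": "step_hand", "payload": {
  "offsets": "0 0 0 0 0 0 0.085;0 0 0 0 0 0 0.085;0 0 0 0 0 0 0.085;0 0 0 0 0 0 0.085;0 0 0 0 0 0 0.085;0 0 0 0 0 0 0.085;0 0 -0.02 0 0 0 0.085;0 0 -0.0467 0 0 0 0.085;0 0 -0.0933 0 0 0 0.085;0 0 -0.1333 0 0 0 0.085;0 0 -0.1733 0 0 0 0.085;0 0 -0.1733 0 0 0 0.085;0 0 -0.1733 0 0 0 0.085;0 0 -0.1733 0 0 0 0.085"
}}

```text
time: 8.97
tcp_pos: [0.4714, 0.2831, 0.2546]
eef_rot: [3.139, 0.002, -0.898]
ft_force: [-0.1, 0.5, -0.7]
opening: 0.0852
gripper_force: 0.0
```

```bash
python3 - <<'E'
from h import *
s=sense(); im,d=snapshot('wrist'); p,T=W('wrist',s); print(s['time'],s['tcp_pos'],s['ft_force'],s['opening'])
cv2.imwrite('pics/w2.png',im[:,:,::-1])
h=cv2.cvtColor(im,cv2.COLOR_RGB2HSV)
m=cv2.inRange(h,(45,120,80),(85,255,255)); n,l,st,ce=cv2.connectedComponentsWithStats(m)
for i in range(1,n):
    if st[i,4]>100:
        q=at_z(p,T,[ce[i]],.1605)[0]
        if np.hypot(*(q[:2]-[.4716,.283]))<.04:
            v,u=np.nonzero(l==i); print(ce[i],q,'depth z',np.median(at_depth(p,T,np.c_[u,v],d[v,u])[:,2]))
q=q=None
c0=np.array([.4849,.3436])
for c in('top','side'):
    im,d=snapshot(c);p,T=W(c)
    if c=='side': cv2.imwrite('pics/s2.png',cv2.resize(im[200:350,180:380,::-1],(800,600),interpolation=cv2.INTER_CUBIC))
    for L in('tray_red','tray_grey','bin_blue','cup_white','chute_mouth'):
        for r in outline_of(c,L)[:3]:
            v,u=np.nonzero(r['pixels']&(d>0)); X=at_depth(p,T,np.c_[u,v],d[v,u]); print(c,L,round(r['confidence'],2),np.percentile(X,2,0).round(3),np.percentile(X,98,0).round(3))
E
```

```text
8.9667 [0.47144826 0.28306748 0.25464719] [-0.11311154  0.47066571 -0.7270074 ] 0.08517633893691758
[314.01478495 201.83198925] [0.47293368 0.2823215  0.1605    ] depth z 0.16013377187300767
top tray_red 0.63 [ 0.482  0.448 -0.005] [0.553 0.54  0.034]
top bin_blue 0.78 [ 0.343  0.422 -0.003] [0.421 0.517 0.042]
top cup_white 0.77 [ 0.496  0.585 -0.006] [0.545 0.658 0.07 ]
top cup_white 0.75 [ 0.478  0.165 -0.005] [0.527 0.213 0.071]
top cup_white 0.7 [ 0.808  0.031 -0.006] [0.861 0.08  0.072]
top chute_mouth 0.79 [0.478 0.406 0.003] [0.527 0.487 0.12 ]
side tray_red 0.98 [ 0.482  0.446 -0.003] [0.557 0.541 0.035]
side tray_red 0.74 [0.449 0.275 0.082] [0.526 0.484 0.16 ]
side tray_red 0.69 [ 0.477  0.149 -0.003] [0.529 0.214 0.072]
side tray_grey 0.73 [ 0.332  0.17  -0.004] [0.418 0.289 0.036]
side bin_blue 0.87 [ 0.343  0.426 -0.001] [0.426 0.519 0.042]
side cup_white 0.87 [ 0.495  0.586 -0.002] [0.547 0.636 0.07 ]
side cup_white 0.81 [ 0.477  0.164 -0.001] [0.527 0.213 0.071]
side cup_white 0.48 [ 0.647 -0.288  0.018] [ 0.685 -0.235  0.071]
side chute_mouth 0.82 [0.45  0.276 0.001] [0.534 0.486 0.16 ]
```

View pics/w2.png

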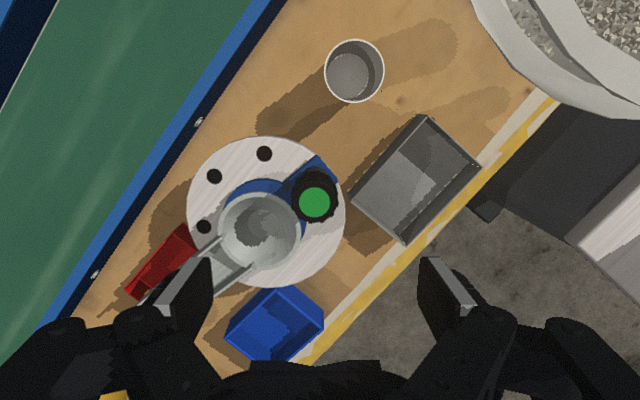

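The wrist view shows the knob, with its green spot at (314, 202), on the far side of the head. Its top is at 0.160 m, the same height as when it was home at the start. The chute lies over the red tray at about (160, 270), and the trays, bin and cup have not moved.

```bash
python3 -c "from rig import manip; print(manip.job_done())"
```

```text
the job is handed in; nothing more can be done
None
```

I handed the job in with the chute's mouth over the red tray (about 10 mm from its centre), the plunger home in the −100° hole and the knob let go; the trays, bin and cup measured where they started, and the judge's result was not shown.

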